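# Tray the finished parts, then hold a slat through the guard slot of an end sander

## Robot

A 6-joint arm with a two-finger parallel gripper is mounted at the origin on the work surface. World frame = base frame: x ahead of the robot, y to its left, z up, the work surface at z = 0. Lengths are in m, angles in rad, forces in N, time in s.
With the tool pointing down it reaches from about 0.425 to 0.95 m from the base axis. Payload 3.5 kg.
Tool frame: the origin (TCP) lies midway between the tips of the shut fingers; the grasp point (between the pads) lies ctrl.grasp_offset behind it (ctrl.grasp_offset is the distance from the TCP to the grasp point, in m); x points along the fingers, y is the direction in which the jaws open and shut, and the axes are right-handed (so a half turn about x gives the same grasp; the last joint's range is limited). The gripper opens to 85 mm and grips with 20 to 120 N. Pads are 22 mm wide; open, the fingers measure 114 mm over their backs; the gripper's body (76 mm by 85 mm) begins 54 mm behind the grasp point. The pads swing forward as they close: fully open they stand 13 mm farther back than shut.
Start: joints at [1.074, 0.286, 1.577, -0, 1.279, -0.15], TCP at [0.229, 0.635, 0.231] pointing down, gripper open.
Joint ranges: [-2.77, 2.77], [-0.9, 2.22], [0.21, 2.48], [-1.53, 4.67], [0.24, 2.81], [-2.84, 2.84]. Speed limits (rad/s): [2.79, 2.79, 3.14, 3.14, 3.14, 3.14].

## Interface

Orientations are given as a unit quaternion [x, y, z, w].
In Python, from plant import readout, read_camera, sign_off, ctrl gives the robot as it stands.
- The arm moves only by the tool drive_tool, never from a script. Its argument "steps" is a list of rows, each a list of 5 numbers: the shift along the tool's x, y, z in cm, then the turn about the tool's x in degrees, then the opening, from 0 (shut) to 1 (fully open). A call has 1 to 10 rows; each row shifts and turns the commanded pose from where the row before left it, along the tool's axes as they then stand; what a row does not reach is not made up. A row lasts 1/10 s, in which the tool goes at most 50 mm and 8.59 degrees, less where a joint would pass 70% of its speed; a pose out of reach is approached as far as the arm can. A call is refused whole if a number of a shift passes 5 or a number of a turn 8.59, either way. A call with a gripper value outside its range is refused whole. The fingers move at their own pace and stop on an object; "force" is the grip in N (left out, the last holds). Time passes only in rows, so rows that do not move let the fingers close. It gives the time, the measured TCP pose, the force and the opening at its end, in the units of the state.
- readout.get_state(): the state, without advancing time (a new reading comes with each control period).
- read_camera(name): name is "scene" or "top" or "wrist"; returns a dict with "frame" (420x560x3 uint8, red, green, blue), "vertical_fov" (degrees; the focal length in pixels is half the picture's height over the tangent of half this angle, whatever the lens; pixels are square), "cx", "cy" (the principal point, pixels), "eye" and "orientation" of the camera in the world. Camera axes: x right, y up, looking along -z (the intrinsics and any distortion apply to the point x, -y, -z); pixel columns grow to the right and rows downward; lengths in m; the calibration is good to about 2 mm. A picture is of the moment at which its call begins. There is no depth.
- sign_off(): hands the job in, once; it reports no verdict.
The state is a dict: "time": time; "qpos": joint angles; "dq": joint speeds; "joint_efforts": joint torques, N m; "eef_pos": TCP position; "tcp_rot": TCP orientation; "contact_force": force on the tool from outside, world axes, zero at the start; "wrist_torque": the same for the moment, N m; "opening": opening from 0.0 (shut) to 1.0 (fully open).
Only numpy, scipy, OpenCV 4.12 (cv2) and the standard library are available. Lean on these libraries where they do the work, as an engineer would, in place of code of your own. Each camera call takes 0.05 s, during which the arm holds its last target. There are 200 camera calls.

## Task

Finish this set of wooden furniture parts: first put the three sanded ones lying in front of the sander (the turned knob, the stepped block and the round foot) into the grey tray, in any order. Then take the slat out of its rack, pass it upright down through the guard slot of the sander, press the spring-backed sanding pad about halfway down its travel with the slat's end, and finish while still gripping the slat and holding it pressed there. Leave the roll of tape and the dark offcut where they are.

Things in the scene. Friction and masses are not known exactly. Their poses are not given: they have to be found in the camera images.
- slot (a point): Centre of the slot in the sander's level aluminium guard plate, at the plate's top face, 90 mm above the bench. Slot 20 mm along this point's x by 44 mm along its y (z up), 6 mm deep; flared 45 degree lips round it rise 4 mm above the plate and widen the mouth to 28 x 52 mm. The pad's top lies 45 mm below the plate's top when at rest.
- sander: Grey end sander fixed to the bench, 130 mm (x) by 190 mm (y), highest part the lips at 94 mm; a dust port sticks out 30 mm more at -y. The guard plate lies on its two side cheeks; the space under it is open at front and back and shows the pad, level under the slot. Origin at the centre of its underside.
- pad (a joint): Spring-backed brown sanding pad (70 x 90 mm) under the slot: how far it is pressed down, m. 0 at rest, 0.012 at its stop. It begins to give at about 3 N and needs about 7 N at half travel; it springs back when let go.
- slat: Pale wooden slat, 18 mm (its x) x 42 mm (its y) x 150 mm (its z, upright), 0.05 to 0.11 kg. Origin at the centre of its lower end. It starts standing in the rack with its lower end 6 mm above the bench. The same either way round.
- rack: Fixed wooden block, 80 mm (x) x 100 mm (y) x 46 mm high, with one open-topped pocket of 24 mm (x) x 48 mm (y), 40 mm deep, in its middle, in which the slat stands (slat and rack axes parallel). Origin at the centre of its underside, on the bench. It stands on one side of the sander and the tray on the other; they may be swapped.
- tray_in (a point): Centre of the inner floor of the fixed open grey plastic tray, 5 mm above the bench. Tray 210 mm along this point's x, 150 mm along its y, walls 5 mm thick and 35 mm high over the bench; inside 200 x 140 mm.
- knob: Turned wooden drawer knob standing on its small end: 45 mm high, foot 32 mm in diameter, waist 20 mm, head 42 mm in diameter (full width from 26 to 40 mm above its underside). Origin at the centre of its underside, z up.
- clip: Stepped wooden block, 60 mm long in all (its x), 34 mm wide (its y), 28 mm high. The main part is 46 mm long, from x = -30 to +16 mm; a tongue 12 mm thick sticks out at the top from x = +16 to +30 mm. Origin at the height of its underside, z up.
- foot: Turned round wooden furniture foot: a squat bun 52 mm in greatest diameter (17 mm up), 34 mm high, top 40 mm in diameter. Origin at the centre of its underside, z up.
- tape: Bystander: roll of paper tape lying flat, 68 mm across, 24 mm high. Origin at the centre of its underside.
- offcut: Bystander: dark wooden offcut lying flat, 55 x 70 x 20 mm. Origin at the centre of its underside.
Mind the look-alikes: they are no part of the job. Leave any blue look-alike of the knob alone.

How it is judged:
On the way, in this order (a step that is already met when the one before it is completed fails the run):
1. knob, block and foot all lie released inside the tray (x of knob in the frame of tray_in between -0.098 and 0.098 m and y of knob in the frame of tray_in between -0.068 and 0.068 m and z of knob in the frame of tray_in between -0.006 and 0.045 m and contact force between each of knob, clip, foot and the fingers below 0.3 N and linear speed of each of knob, clip, foot below 0.03 m/s and x of clip in the frame of tray_in between -0.098 and 0.098 m and y of clip in the frame of tray_in between -0.068 and 0.068 m and z of clip in the frame of tray_in between -0.006 and 0.045 m and x of foot in the frame of tray_in between -0.098 and 0.098 m and y of foot in the frame of tray_in between -0.068 and 0.068 m and z of foot in the frame of tray_in between -0.006 and 0.045 m), for 0.2 s.
2. the slat, gripped, passes through the guard slot and presses the pad (x of slat in the frame of slot between -0.006 and 0.006 m and y of slat in the frame of slot between -0.006 and 0.006 m and z of slat in the frame of slot between -0.058 and -0.045 m and angle between the z axis of slat and the z axis of slot, either way round below 0.1 rad and height (world z) of slat above 0.03 m and value of joint pad between 0.0025 and 0.0095 m and contact force between slat and the fingers above 2 N and linear speed of slat below 0.02 m/s), for 0.3 s.
At the end, for the whole second after the job is handed in: Knob, block and foot lie released inside the tray, under 45 mm above its floor. The gripped slat (over 2 N) stands through the slot, lower end 45 to 58 mm below the plate top, within 6 mm of the slot axis and 0.1 rad of upright, at rest, the pad pressed 2.5 to 9.5 mm (all of step 1 and all of step 2); the arm keeps its last pose, push and grip.
It fails at once if a bystander (tape or offcut) was moved more than 30 mm (distance of any of tape, offcut from where it was at the start of the episode above 0.03 m).
It also fails if it takes over 72 s, if anything falls off the work surface, if the arm or the gripper's body presses on something with over 40 N, if the wrist force passes 120 N, or if a joint passes its speed limit or range.

## Working session

There is one attempt and no reset: what is moved stays moved. The work goes in short steps, Python scripts to look and compute and a tool call to move; the robot and the scene stay as the last step left them, time stands still between calls to the robot, and variables do not carry over. Pictures are saved under pics/ and viewed, about 8 in all and at most 12, crops included, and the job is handed in when it is done.

Besides the shell and the picture viewer there is one more tool, called after "Request:" as name(argument=value, ...), one argument or row to a line, values as JSON. drive_tool: Moves the arm, as the interface text tells. Its arguments: {"type":"object","properties":{"steps":{"type":"array","items":{"type":"array","items":{"type":"number"}}},"force":{"type":"number"}},"required":["steps"]}

```bash
mkdir -p pics; ls; cat > h.py <<'E'
import numpy as np,cv2
from scipy.spatial.transform import Rotation as R
from plant import readout, read_camera, sign_off, ctrl
def shot(name,fn=None):
    c=read_camera(name)
    if fn: cv2.imwrite('pics/'+fn,c['frame'][:,:,::-1])
    np.savez('/tmp/%s.npz'%name,**{k:v for k,v in c.items()})
    return c
def load(name):
    return {k:v for k,v in np.load('/tmp/%s.npz'%name,allow_pickle=True).items()}
def ray(c,u,v):
    f=210/np.tan(np.radians(float(c['vertical_fov']))/2)
    d=np.array([(u-float(c['cx']))/f,-(v-float(c['cy']))/f,-1])
    return R.from_quat(c['orientation']).apply(d)
def onz(c,u,v,z):
    d=ray(c,u,v);e=np.array(c['eye']);return e+d*(z-e[2])/d[2]
def proj(c,p):
    f=210/np.tan(np.radians(float(c['vertical_fov']))/2)
    q=R.from_quat(c['orientation']).inv().apply(np.array(p)-c['eye'])
    return np.array([c['cx']-f*q[0]/q[2],c['cy']+f*q[1]/q[2]])
def move(st,target,yaw=None):
    "delta in tool axes (cm)"
    r=R.from_quat(st['tcp_rot']);return r.inv().apply(np.array(target)-st['eef_pos'])*100
E
python3 - <<'E'
from h import *
for n in('scene','top','wrist'):
    c=shot(n,n+'0.png');print({k:v for k,v in c.items() if k!='frame'})
s=readout.get_state();print(s);print(R.from_quat(s['tcp_rot']).as_matrix().round(3),ctrl.grasp_offset,dir(ctrl))
E
```

```text
pics
{'vertical_fov': 52.78301483005589, 'cx': 281.01452926315073, 'cy': 218.60949692397503, 'eye': array([ 1.21677647, -0.10231141,  0.72525479]), 'orientation': array([0.30366079, 0.26557361, 0.61646454, 0.67618951])}
{'vertical_fov': 53.038268120902615, 'cx': 289.0198697083081, 'cy': 217.56080298632966, 'eye': array([ 0.35959857, -0.01969659,  0.93948895]), 'orientation': array([ 0.07329581, -0.06987876, -0.69635546,  0.71051654])}
{'vertical_fov': 66.71517679317168, 'cx': 285.31227730422717, 'cy': 205.80416226278226, 'eye': array([0.15250661, 0.6613549 , 0.37367194]), 'orientation': array([-0.13133542, -0.09182888,  0.56677313,  0.80813779])}
{'time': 0.15, 'qpos': array([ 1.07398675e+00,  2.86997533e-01,  1.57788060e+00,  8.96197456e-06,
        1.27861030e+00, -1.49993430e-01]), 'dq': array([ 4.02271526e-05, -2.90913934e-03, -3.41461973e-03, -6.50726422e-04,
        1.48246187e-03, -9.75848699e-04]), 'joint_efforts': array([ 3.00597476e-04, -4.06603181e+01, -2.93141073e+01, -1.63544300e-04,
        3.95055293e-03, -8.47870382e-06]), 'eef_pos': array([0.22914656, 0.63435143, 0.23021977]), 'tcp_rot': array([ 0.12137072,  0.69671733, -0.12263981,  0.69628557]), 'contact_force': array([-0.6206879 , -0.56955578,  0.47231583]), 'wrist_torque': array([ 0.02050931, -0.03410046, -0.03358069]), 'opening': 1.0003508603550768}
[[-0.001  0.34   0.94 ]
 [-0.002  0.94  -0.34 ]
 [-1.    -0.002 -0.   ]] 0.0187 ['Unreachable', '__class__', '__delattr__', '__dict__', '__dir__', '__doc__', '__eq__', '__format__', '__ge__', '__getattribute__', '__getstate__', '__gt__', '__hash__', '__init__', '__init_subclass__', '__le__', '__lt__', '__module__', '__ne__', '__new__', '__reduce__', '__reduce_ex__', '__repr__', '__setattr__', '__sizeof__', '__str__', '__subclasshook__', '__weakref__', 'grasp_offset']
```

```bash
python3 -c "
import cv2
a=cv2.imread('pics/top0.png');cv2.imwrite('pics/top0b.png',cv2.resize(a,(800,600),interpolation=cv2.INTER_CUBIC))"
```

```text
(no output)
```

View pics/top0b.png

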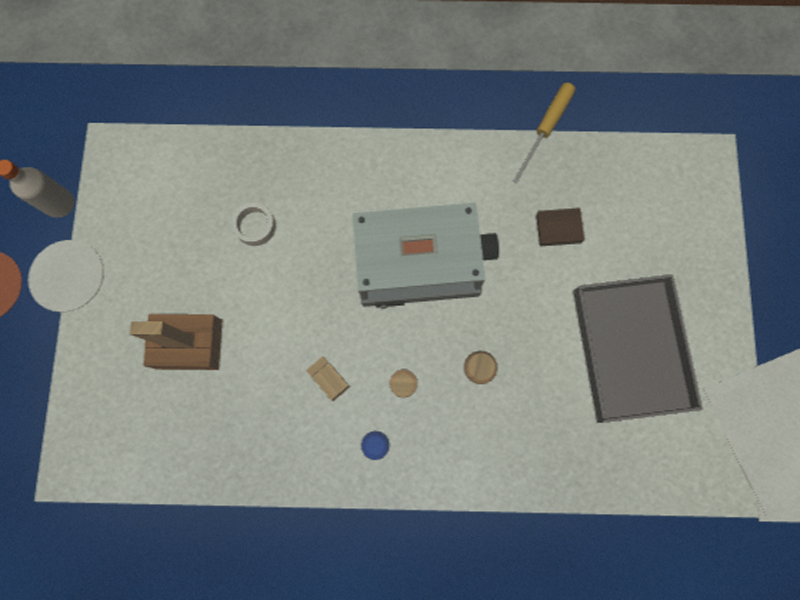

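View pics/scene0.png

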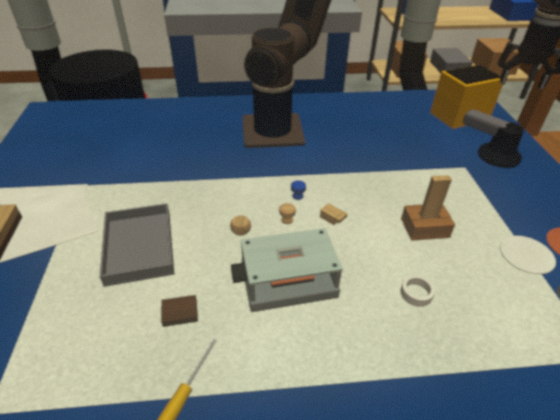

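The top view (800x600 scale; up = +x, left = +y) shows:
- slat and rack at about (180,340), sander slot at (418,246), tray centre at (638,348)
- block at (328,378), knob at (403,383), foot at (480,367)
- blue look-alike at (375,445), tape at (255,226), offcut at (560,226)

The scene view shows the same layout. I'll measure next.

```bash
python3 - <<'E'
from h import *
c=load('top');im=c['frame'];hsv=cv2.cvtColor(im,cv2.COLOR_RGB2HSV)
# slot: red inside
def comp(mask,lo):
    n,l,st,ce=cv2.connectedComponentsWithStats(mask.astype(np.uint8))
    return [(st[i],ce[i],l==i) for i in range(1,n) if st[i][4]>lo]
k=.7
def rect(box,mask,z,nm):
    m=np.zeros(im.shape[:2],bool);x0,y0,x1,y1=[int(b*k) for b in box];m[y0:y1,x0:x1]=mask[y0:y1,x0:x1]
    ys,xs=np.nonzero(cv2.morphologyEx(m.astype(np.uint8),cv2.MORPH_OPEN,np.ones((2,2))))
    P=np.array([onz(c,x,y,z)[:2] for x,y in zip(xs,ys)],np.float32)
    r=cv2.minAreaRect(P*1000);print(nm,len(P),np.round(P.mean(0),4),[np.round(a,1) for a in r])
H,S,V=[hsv[:,:,i].astype(int) for i in range(3)]
for p in [(328,378),(403,383),(480,367),(640,350),(418,246),(400,220),(500,320),(150,327)]:
    print(p,hsv[int(p[1]*k),int(p[0]*k)])
wood=(H<25)&(S>70)
rect((300,350,360,410),wood,.028,'clip')
rect((380,360,425,405),wood,.035,'knob')
rect((455,340,505,392),wood,.02,'foot')
rect((395,230,445,262),(H<15)&(S>70),.09,'slot')
# slot lips/ tray by hand-clicked corners
def pts(nm,L,z):
    P=[onz(c,u*k,v*k,z)[:2] for u,v in L];print(nm,np.round(P,4).tolist(),np.round(np.mean(P,0),4),'sides',[round(float(np.linalg.norm(P[i]-P[(i+1)%4])),3) for i in range(4)],'ang',np.degrees(np.arctan2(*(P[1]-P[0])[::-1])).round(1))
pts('tray',[(574,288),(672,276),(701,408),(600,422)],.035)
pts('plate',[(353,213),(476,203),(485,279),(360,291)],.09)
pts('rack',[(145,316),(214,315),(213,363),(145,364)],.046)
pts('slattop',[(130,322),(161,321),(163,333),(131,334)],.156)
big=cv2.resize(im[:,:,::-1][130:310,80:500],(800,343),interpolation=cv2.INTER_CUBIC)
a=cv2.resize(im[:,:,::-1][200:270,85:165],(400,350),interpolation=cv2.INTER_CUBIC)
b=cv2.resize(im[:,:,::-1][155:205,250:335],(400,235),interpolation=cv2.INTER_CUBIC)
o=np.zeros((590,800,3),np.uint8);o[:350,:400]=a;o[350:585,:400]=b
d=cv2.resize(im[:,:,::-1][185:300,395:495],(400,460),interpolation=cv2.INTER_CUBIC);o[:460,400:]=d
cv2.imwrite('pics/crops.png',o)
E
```

```text
(328, 378) [ 19  83 144]
(403, 383) [ 20  87 144]
(480, 367) [ 19  83 135]
(640, 350) [20 16 97]
(418, 246) [  9 118 134]
(400, 220) [ 67  16 144]
(500, 320) [ 42  20 166]
(150, 327) [ 20  91 145]
clip 407 [0.4386 0.1122] [array([439. , 112.4]), array([60., 32.]), np.float64(42.6)]
knob 275 [ 0.4331 -0.0028] [array([433. ,  -2.8]), array([38.4, 38.6]), np.float64(1.2)]
foot 385 [ 0.4604 -0.1197] [array([ 459.5, -119. ]), array([46. , 46.2]), np.float64(1.1)]
slot 172 [ 0.6298 -0.0205] [array([629.8, -20.5]), array([18.4, 42.8]), np.float64(6.1)]
tray [[0.5865, -0.2618], [0.6087, -0.4145], [0.4068, -0.444], [0.3832, -0.2934]] [ 0.4963 -0.3534] sides [0.154, 0.204, 0.152, 0.206] ang -81.7
plate [[0.6815, 0.0787], [0.7009, -0.1049], [0.5837, -0.1179], [0.5621, 0.0636]] [ 0.632  -0.0201] sides [0.185, 0.118, 0.183, 0.12] ang -84.0
rack [[0.5272, 0.3925], [0.5308, 0.288], [0.4579, 0.2831], [0.4543, 0.3845]] [0.4926 0.337 ] sides [0.105, 0.073, 0.101, 0.073] ang -88.0
slattop [[0.4981, 0.3608], [0.5002, 0.3198], [0.4842, 0.3154], [0.482, 0.3576]] [0.4911 0.3384] sides [0.041, 0.017, 0.042, 0.016] ang -87.0
```

View pics/crops.png

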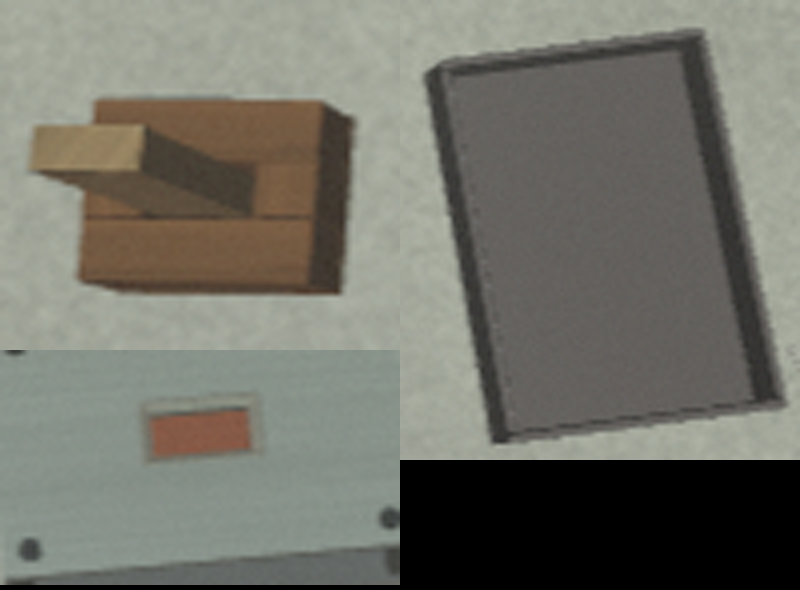

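Request:
drive_tool(
  steps=[
    [0,-3.5,3.1,0,1],
    [0,-3.5,3.1,0,1],
    [0,-3.5,3.1,0,1],
    [0,-3.5,3.1,0,1],
    [0,-3.5,3.1,0,1],
    [0,-3.5,3.1,0,1],
    [0,-3.5,3.1,0,1],
    [0,-3.5,3.1,0,1],
    [0,-3.5,3.1,0,1],
    [0,-3.5,3.1,0,1],
  ],
  force=40,
)

```text
time: 1.15
eef_pos: [0.4021, 0.1985, 0.2312]
tcp_rot: [0.122, 0.696, -0.122, 0.697]
contact_force: [0.8, -0.3, -1.0]
opening: 1.002
```

Request:
drive_tool(
  steps=[
    [0,-3.5,3.1,0,1],
    [0,-3.5,3.1,0,1],
    [1.2,0,0,-7.8,1],
    [1.2,0,0,-7.8,1],
    [1.2,0,0,-7.8,1],
    [1.2,0,0,-7.8,1],
    [1.2,0,0,-7.8,1],
    [1.2,0,0,-7.8,1],
    [1.2,0,0,-7.8,1],
    [1.2,0,0,-7.8,1],
  ],
)

```text
time: 2.15
eef_pos: [0.4362, 0.1134, 0.1346]
tcp_rot: [-0.258, 0.658, 0.258, 0.658]
contact_force: [0.3, 0.2, -0.3]
opening: 1.0
```

```bash
cat >> h.py <<'E'
def yaw(st):
    m=R.from_quat(st['tcp_rot']).as_matrix();return np.degrees(np.arctan2(m[1,1],m[0,1])),m[:,0]
def to(*t):
    s=readout.get_state();print('t',round(s['time'],2),'eef',s['eef_pos'].round(4),'yaw',yaw(s)[0].round(1),yaw(s)[1].round(3),'open',round(s['opening'],3),'F',s['contact_force'].round(1),'d(cm)',[move(s,x).round(2).tolist() for x in t])
E
python3 - <<'E'
from h import *
to((.435,.108,.004)); c=shot('wrist','w1.png')
print(proj(c,(.4386,.1122,.028)))
E
```

```text
t 2.15 eef [0.4362 0.1134 0.1346] yaw 132.8 [-0. -0. -1.] open 1.0 F [ 0.3  0.2 -0.3] d(cm) [[13.06, -0.31, -0.45]]
[282.75751393 204.8915146 ]
```

View pics/w1.png

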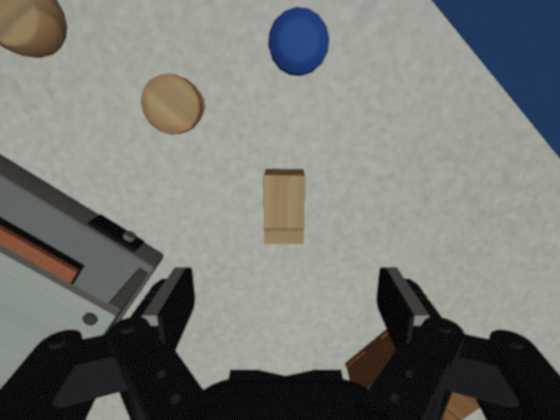

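The wrist view shows the block upright in the picture, spanning (264–304, 172–243). That agrees with the predicted (283,205). The tongue is at the near (+x+y) end.

Request:
drive_tool(
  steps=[
    [3,-0.3,-0.4,0,1],
    [3,0,0,0,1],
    [3,0,0,0,1],
    [2.5,0,0,0,1],
    [1.5,0,0,0,1],
    [0,0,0,0,1],
    [0,0,0,0,0],
    [0,0,0,0,0],
    [0,0,0,0,0],
    [0,0,0,0,0],
  ],
)

```text
time: 3.2
eef_pos: [0.4368, 0.1085, 0.0067]
tcp_rot: [-0.257, 0.658, 0.256, 0.66]
contact_force: [-0.1, -0.2, -0.1]
opening: 0.387
```

Request:
drive_tool(
  steps=[
    [0,0,0,0,0],
    [0,0,0,0,0],
    [0,0,0,0,0],
    [-3,0,0,0,0],
    [-3,0,0,0,0],
    [-3,0,0,0,0],
    [0,0,0,0,0],
  ],
)

```text
time: 3.9
eef_pos: [0.4387, 0.1086, 0.0996]
tcp_rot: [-0.258, 0.656, 0.255, 0.662]
contact_force: [0.2, 0.5, -0.3]
opening: 0.391
```

```bash
python3 - <<'E'
from h import *
to((.555,-.344,.1),(.496,-.353,.1)); 
E
```

```text
t 3.9 eef [0.4387 0.1086 0.0996] yaw 132.5 [ 0.009  0.    -1.   ] open 0.391 F [ 0.2  0.5 -0.3] d(cm) [[0.06, -41.21, -22.03], [0.01, -37.88, -26.99]]
```

Request:
drive_tool(
  steps=[
    [0,-4.1,-2.2,0,0],
    [0,-4.1,-2.2,0,0],
    [0,-4.1,-2.2,0,0],
    [0,-4.1,-2.2,0,0],
    [0,-4.1,-2.2,0,0],
    [0,-4.1,-2.2,0,0],
    [0,-4.1,-2.2,0,0],
    [0,-4.1,-2.2,0,0],
    [0,-4.1,-2.2,0,0],
    [0,-4.1,-2.2,0,0],
  ],
)

```text
time: 4.9
eef_pos: [0.5672, -0.3119, 0.0941]
tcp_rot: [-0.248, 0.686, 0.22, 0.648]
contact_force: [0.5, 0.2, -0.7]
opening: 0.386
```

Request:
drive_tool(
  steps=[
    [0,0,0,8.4,0],
    [0.5,0,0,8.4,0],
    [2,0,0,8.4,0],
    [2,0,0,8.4,0],
    [2,0,0,0,0],
    [1.9,0,0,0,0],
    [0,0,0,0,0],
    [0,0,0,0,0.65],
    [0,0,0,0,0.65],
    [0,0,0,0,0.65],
  ],
)

```text
time: 5.9
eef_pos: [0.5643, -0.3184, 0.011]
tcp_rot: [-0.054, 0.719, 0.011, 0.693]
contact_force: [1.2, -8.9, -5.2]
opening: 0.646
```

Request:
drive_tool(
  steps=[
    [0,0,0,0,0.65],
    [-4,0,0,0,0.8],
    [-4,0,0,0,1],
    [0,0,0,0,1],
  ],
)

```text
time: 6.3
eef_pos: [0.5708, -0.3134, 0.0982]
tcp_rot: [-0.053, 0.716, 0.009, 0.696]
contact_force: [1.1, -0.5, 1.1]
opening: 1.002
```

```bash
python3 - <<'E'
from h import *
to((.433,-.003,.012),(.46,-.119,.002)); c=shot('wrist','w2.png')
E
```

```text
t 6.3 eef [ 0.5708 -0.3134  0.0982] yaw 95.2 [-0.026 -0.063 -0.998] open 1.002 F [ 1.1 -0.5  1.1] d(cm) [[7.0, 32.62, -10.72], [8.66, 20.9, -9.02]]
```

View pics/w2.png

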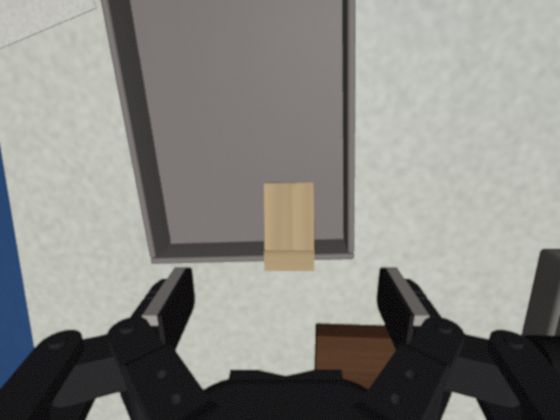

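The block is at (264–314,183–270) and appears to overhang the tray's far wall. The tool is also tilted about 4°, probably because joint 6 hit its range limit. I'll check both.

Request:
drive_tool(
  steps=[
    [-1,0,0,0,1],
    [0,0,0,0,1],
  ],
)

```text
time: 6.55
eef_pos: [0.5675, -0.3101, 0.1016]
tcp_rot: [-0.051, 0.72, 0.012, 0.692]
contact_force: [0.7, -0.0, 0.9]
opening: 1.0
```

```bash
python3 - <<'E'
from h import *
to((.433,-.003,.012)); s=readout.get_state();print(s['qpos'].round(4))
c=shot('top','t2.png');im=c['frame'];
cv2.imwrite('pics/t2c.png',cv2.resize(im[180:300,390:500,::-1],(440,480),interpolation=cv2.INTER_CUBIC))
w=load('wrist')
for p in [(264,183),(314,183),(314,250),(264,250),(314,270),(264,270)]: print(p,onz(w,*p,.033)[:2].round(4),onz(w,*p,.045)[:2].round(4))
E
```

```text
t 6.55 eef [ 0.5675 -0.3101  0.1016] yaw 95.2 [-0.036 -0.056 -0.998] open 1.0 F [ 0.7 -0.   0.9] d(cm) [[7.7, 32.23, -10.3]]
[-0.6307  0.358   1.7381 -0.0774  1.043  -2.2522]
(264, 183) [ 0.5429 -0.3351] [ 0.5401 -0.3338]
(314, 183) [ 0.5395 -0.3014] [ 0.5369 -0.302 ]
(314, 250) [ 0.5883 -0.2958] [ 0.5829 -0.2967]
(264, 250) [ 0.5925 -0.3317] [ 0.5868 -0.3306]
(314, 270) [ 0.6041 -0.294 ] [ 0.5978 -0.295 ]
(264, 270) [ 0.6086 -0.3305] [ 0.602  -0.3295]
```

View pics/t2c.png

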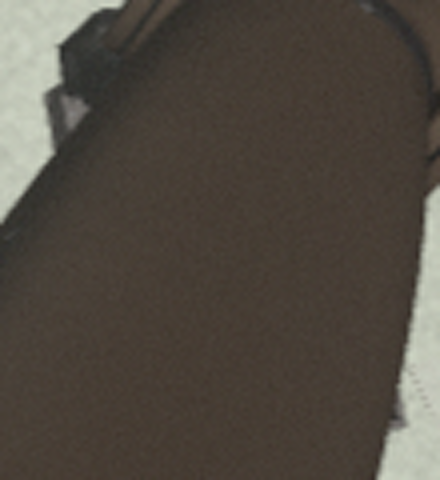

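Request:
drive_tool(
  steps=[
    [0,0,0,0,1],
    [0,0,0,0,1],
    [0,0,0,0,1],
  ],
)

```text
time: 6.9
eef_pos: [0.5674, -0.3102, 0.1013]
tcp_rot: [-0.051, 0.72, 0.012, 0.692]
contact_force: [-1.2, -1.0, 0.8]
opening: 0.996
```

```bash
python3 - <<'E'
from h import *
to((.433,-.003,.012)); s=readout.get_state();print(s['qpos'].round(4),s['dq'].round(3))
E
```

```text
t 6.9 eef [ 0.5674 -0.3102  0.1013] yaw 95.2 [-0.037 -0.056 -0.998] open 0.996 F [-1.2 -1.   0.8] d(cm) [[7.68, 32.24, -10.3]]
[-0.631   0.3585  1.738  -0.0775  1.0429 -2.2523] [-0.001 -0.003 -0.006 -0.     0.001  0.001]
```

```bash
python3 - <<'E'
from h import *
to((.564,-.3175,.013),(.53,-.325,.045)); 
s=readout.get_state(); print(R.from_quat(s['tcp_rot']).as_matrix().round(3))
E
```

```text
t 6.9 eef [ 0.5674 -0.3102  0.1013] yaw 95.2 [-0.037 -0.056 -0.998] open 0.996 F [-1.2 -1.   0.8] d(cm) [[8.86, -0.23, -0.04], [5.83, -0.83, -3.62]]
[[-0.037 -0.09   0.995]
 [-0.056  0.995  0.088]
 [-0.998 -0.053 -0.042]]
```

Request:
drive_tool(
  steps=[
    [2,-0.2,0,0,0.65],
    [2,0,0,0,0.65],
    [2,0,0,0,0.65],
    [1.8,0,0,0,0.65],
    [1,0,0,0,0.65],
    [0,0,0,0,0.65],
    [0,0,0,0,0],
    [0,0,0,0,0],
    [0,0,0,0,0],
    [0,0,0,0,0],
  ],
)

```text
time: 7.9
eef_pos: [0.5649, -0.3173, 0.015]
tcp_rot: [-0.051, 0.719, 0.012, 0.693]
contact_force: [-0.3, 0.1, 0.8]
opening: 0.391
```

Request:
drive_tool(
  steps=[
    [0,0,0,0,0],
    [-2,0,0,0,0],
    [-2,0,0,0,0],
    [0,-0.2,-2,0,0],
    [0,-0.2,-1.7,0,0],
    [0,0,0,0,0],
  ],
)

```text
time: 8.5
eef_pos: [0.5283, -0.3222, 0.0558]
tcp_rot: [-0.05, 0.72, 0.012, 0.692]
contact_force: [0.4, 0.4, 0.6]
opening: 0.396
```

```bash
python3 - <<'E'
from h import *
to((.53,-.325,.02)); c=shot('wrist','w3.png')
E
```

```text
t 8.5 eef [ 0.5283 -0.3222  0.0558] yaw 95.1 [-0.037 -0.056 -0.998] open 0.396 F [0.4 0.4 0.6] d(cm) [[3.58, -0.11, 0.3]]
```

View pics/w3.png

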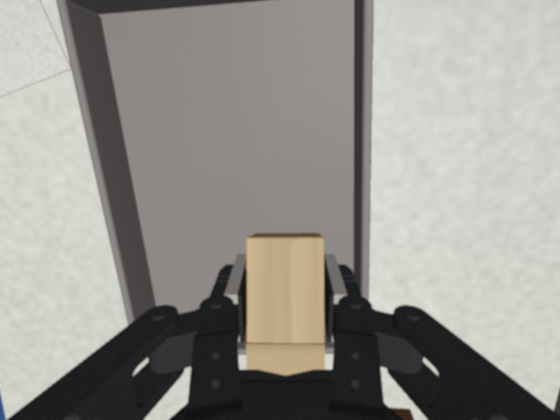

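The block is held squarely, with the tray's right wall close by. I'll shift 1.3 cm away from the wall, lower and release.

Request:
drive_tool(
  steps=[
    [0,-1.3,0,0,0],
    [1.5,0,0,0,0],
    [1.5,0,0,0,0],
    [0.7,0,0,0,0],
    [0,0,0,0,0],
    [0,0,0,0,0.62],
    [0,0,0,0,0.62],
    [0,0,0,0,0.62],
    [-4,0,0,0,0.62],
    [-4,0,0,0,1],
  ],
)

```text
time: 9.55
eef_pos: [0.5315, -0.3321, 0.0992]
tcp_rot: [-0.05, 0.72, 0.013, 0.692]
contact_force: [0.9, -0.1, -0.2]
opening: 0.77
```

Request:
drive_tool(
  steps=[
    [-3,0,0,8.5,1],
    [-3,0,0,8.5,1],
    [-3,0,0,8.5,1],
    [0,0,0,8.5,1],
    [0,0,0,8.5,1],
    [0,0,0,8.5,1],
    [0,0,0,8.5,1],
    [0,0,0,8.5,1],
    [0,0,0,8.5,1],
    [0,0,0,8.5,1],
  ],
)

```text
time: 10.55
eef_pos: [0.5358, -0.3278, 0.1901]
tcp_rot: [0.432, 0.537, -0.479, 0.544]
contact_force: [0.4, 0.1, -0.1]
opening: 1.001
```

Request:
drive_tool(
  steps=[
    [0,0,0,8.5,1],
    [0,0,0,8.5,1],
    [0,0,0,8.5,1],
    [0,0,0,8.5,1],
    [0,0,0,8.5,1],
    [0,0,0,8.5,1],
    [0,0,0,8.5,1],
    [0,0,0,8.5,1],
    [0,0,0,8.5,1],
    [0,0,0,8.5,1],
  ],
)

```text
time: 11.55
eef_pos: [0.5358, -0.3278, 0.1901]
tcp_rot: [-0.686, -0.072, 0.716, -0.109]
contact_force: [-0.1, 0.2, -0.4]
opening: 1.0
```

Request:
drive_tool(
  steps=[
    [0,0,0,8.5,1],
    [0,0,0,8.5,1],
    [0,0,0,8.5,1],
    [0,0,0,8.5,1],
    [0,0,0,8.5,1],
    [0,0,0,8.5,1],
    [0,0,0,8.5,1],
    [0,0,0,8.5,1],
    [0,0,0,8.5,1],
    [0,0,0,8.5,1],
  ],
)

```text
time: 12.55
eef_pos: [0.5358, -0.3278, 0.1901]
tcp_rot: [0.58, -0.43, -0.576, -0.383]
contact_force: [-0.9, 0.3, -0.4]
opening: 0.997
```

```bash
python3 - <<'E'
from h import *
to(); s=readout.get_state();print(s['qpos'].round(4),s['dq'].round(3))
E
```

```text
t 12.55 eef [ 0.5358 -0.3278  0.1901] yaw -160.3 [-0.035 -0.058 -0.998] open 0.997 F [-0.9  0.3 -0.4] d(cm) []
[-0.6837  0.2208  1.7342 -0.0721  1.178   2.14  ] [ 1.000e-03  1.000e-03 -2.000e-03  2.000e-03  1.000e-03  1.468e+00]
```

Request:
drive_tool(
  steps=[
    [0,0,0,8.5,1],
    [0,0,0,8.5,1],
    [0,0,0,8.5,1],
    [0,0,0,8.5,1],
    [0,0,0,4,1],
    [0,0,0,4,1],
    [0,0,0,0,1],
  ],
)

```text
time: 13.25
eef_pos: [0.5315, -0.3332, 0.1906]
tcp_rot: [-0.408, 0.602, 0.39, 0.565]
contact_force: [0.8, -0.1, -0.6]
opening: 1.005
```

```bash
python3 - <<'E'
from h import *
to(); s=readout.get_state();print(s['qpos'].round(4),s['dq'].round(3))
E
```

```text
t 13.25 eef [ 0.5315 -0.3332  0.1906] yaw 158.7 [-0.029 -0.051 -0.998] open 1.005 F [ 0.8 -0.1 -0.6] d(cm) []
[-0.6982  0.2175  1.737  -0.0627  1.1775  2.8381] [ 0.01   0.004 -0.     0.004 -0.     0.012]
```

Request:
drive_tool(
  steps=[
    [0,0,0,8,1],
    [0,0,0,8,1],
    [0,0,0,0,1],
  ],
)

```text
time: 13.55
eef_pos: [0.4851, -0.3781, 0.1895]
tcp_rot: [-0.349, 0.605, 0.342, 0.628]
contact_force: [-0.3, 0.1, 0.5]
opening: 1.002
```

```bash
python3 - <<'E'
from h import *
to(); s=readout.get_state();print(s['qpos'].round(4))
E
```

```text
t 13.55 eef [ 0.4851 -0.3781  0.1895] yaw 148.6 [ 0.033  0.007 -0.999] open 1.002 F [-0.3  0.1  0.5] d(cm) []
[-0.8389  0.1813  1.7809  0.0318  1.1627  2.8385]
```

Request:
drive_tool(
  steps=[
    [0,0,0,-8.5,1],
    [0,0,0,-8.5,1],
    [0,0,0,-8.5,1],
    [0,0,0,-8.5,1],
    [0,0,0,-8.5,1],
    [0,0,0,-8.5,1],
    [0,0,0,-8.5,1],
    [0,0,0,-8.5,1],
    [0,0,0,-8.5,1],
    [0,0,0,-8.5,1],
  ],
)

```text
time: 14.55
eef_pos: [0.488, -0.3751, 0.1895]
tcp_rot: [0.683, -0.211, -0.663, -0.223]
contact_force: [0.0, -0.2, 1.2]
opening: 1.002
```

Request:
drive_tool(
  steps=[
    [0,0,0,-8.5,1],
    [0,0,0,-8.5,1],
    [0,0,0,-8.5,1],
    [0,0,0,-8.5,1],
    [0,0,0,-8.5,1],
    [0,0,0,0,1],
  ],
)

```text
time: 15.15
eef_pos: [0.4879, -0.3752, 0.1895]
tcp_rot: [0.718, 0.042, -0.694, 0.038]
contact_force: [-0.3, -0.9, -0.6]
opening: 1.001
```

```bash
python3 - <<'E'
from h import *
to((.46,-.119,.08),(.46,-.119,.004));s=readout.get_state();print(s['qpos'].round(4))
E
```

```text
t 15.15 eef [ 0.4879 -0.3752  0.1895] yaw -83.6 [ 0.033  0.008 -0.999] open 1.001 F [-0.3 -0.9 -0.6] d(cm) [[11.05, -25.73, 0.28], [18.64, -25.7, 0.54]]
[-0.8324  0.1822  1.7798  0.0326  1.163   0.6134]
```

Request:
drive_tool(
  steps=[
    [1,-4.3,0.1,0,1],
    [1,-4.3,0.1,0,1],
    [1,-4.3,0.1,0,1],
    [1,-4.3,0.1,0,1],
    [1,-4.3,0.1,0,1],
    [1,-4.2,0,0,1],
    [0,0,0,0,1],
  ],
)

```text
time: 15.85
eef_pos: [0.4537, -0.1154, 0.1282]
tcp_rot: [0.716, 0.043, -0.695, 0.037]
contact_force: [0.0, 0.2, -0.9]
opening: 0.998
```

```bash
python3 - <<'E'
from h import *
to((.46,-.119,.002)); c=shot('wrist');print(proj(c,(.46,-.119,.02)))
H=cv2.cvtColor(c['frame'],cv2.COLOR_RGB2HSV)
m=((H[:,:,0]<25)&(H[:,:,1]>70)).astype(np.uint8);m[300:]=0
n,l,st,ce=cv2.connectedComponentsWithStats(m)
print([(st[i].tolist(),ce[i].round(),onz(c,*ce[i],.02)[:2].round(4)) for i in range(1,n) if st[i][4]>300])
E
```

```text
t 15.85 eef [ 0.4537 -0.1154  0.1282] yaw -83.5 [ 0.029  0.011 -1.   ] open 0.998 F [ 0.   0.2 -0.9] d(cm) [[12.62, 0.53, -0.2]]
[291.08508565 199.76533595]
[([539, 109, 21, 60, 862], array([552., 142.]), array([ 0.5295, -0.3152])), ([260, 166, 60, 60, 2848], array([290., 196.]), array([ 0.4634, -0.1174])), ([111, 191, 61, 54, 2494], array([141., 216.]), array([0.431 , 0.0051]))]
```

Request:
drive_tool(
  steps=[
    [3,0.4,-0.4,0,1],
    [3,0,0,0,1],
    [3,0,0,0,1],
    [2.4,0,0,0,1],
    [1.2,0,0,0,1],
    [0,0,0,0,1],
    [0,0,0,0,0],
    [0,0,0,0,0],
    [0,0,0,0,0],
    [0,0,0,0,0],
  ],
)

```text
time: 16.9
eef_pos: [0.4657, -0.1236, 0.0065]
tcp_rot: [0.719, 0.041, -0.693, 0.038]
contact_force: [-1.8, 0.5, 5.2]
opening: 0.589
```

Request:
drive_tool(
  steps=[
    [0,0,0,0,0],
    [-3,0,0,0,0],
    [-3,0,0,0,0],
    [-3,0,0,0,0],
    [0,0,0,0,0],
  ],
)

```text
time: 17.4
eef_pos: [0.465, -0.1254, 0.1]
tcp_rot: [0.721, 0.039, -0.69, 0.039]
contact_force: [0.1, 0.0, -0.6]
opening: 0.577
```

```bash
python3 - <<'E'
from h import *
to((.435,-.383,.09),(.435,-.383,.012));s=readout.get_state();print(s['qpos'].round(4))
E
```

```text
t 17.4 eef [ 0.465  -0.1254  0.1   ] yaw -83.6 [ 0.044  0.002 -0.999] open 0.577 F [ 0.1  0.  -0.6] d(cm) [[0.81, 25.26, 5.88], [8.6, 25.24, 6.22]]
[-0.4864 -0.0112  2.1689  0.0277  0.9467  0.9571]
```

Request:
drive_tool(
  steps=[
    [0,4.2,1,0,0],
    [0,4.2,1,0,0],
    [0,4.2,1,0,0],
    [0,4.2,1,0,0],
    [0,4.2,1,0,0],
    [0,4.2,0.9,0,0],
    [0,0,0,0,0],
  ],
)

```text
time: 18.1
eef_pos: [0.4302, -0.3857, 0.0915]
tcp_rot: [0.718, 0.039, -0.694, 0.037]
contact_force: [1.1, -0.1, -0.1]
opening: 0.579
```

```bash
python3 - <<'E'
from h import *
to((.435,-.383,.014));c=shot('wrist','w4.png')
E
```

```text
t 18.1 eef [ 0.4302 -0.3857  0.0915] yaw -83.9 [ 0.034  0.004 -0.999] open 0.579 F [ 1.1 -0.1 -0.1] d(cm) [[7.77, -0.21, -0.23]]
```

View pics/w4.png

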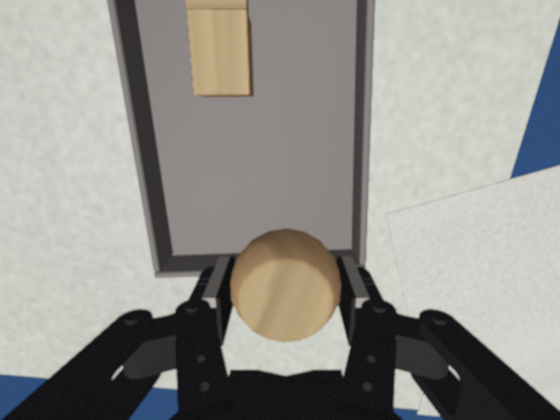

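The foot is held at (286,285), and the block lies flat in the tray at (190–250,0–97). I'll shift the foot about 1 cm away from the near and right walls, then lower.

Request:
drive_tool(
  steps=[
    [0,-1.1,-1.5,0,0],
    [2,0,0,0,0],
    [2,0,0,0,0],
    [2,0,0,0,0],
    [1.7,0,0,0,0],
    [0,0,0,0,0],
    [0,0,0,0,0.75],
    [0,0,0,0,0.75],
    [0,0,0,0,0.75],
    [0,0,0,0,0.75],
  ],
)

```text
time: 19.15
eef_pos: [0.4474, -0.3677, 0.0156]
tcp_rot: [0.718, 0.041, -0.694, 0.038]
contact_force: [-0.1, 0.6, -0.8]
opening: 0.752
```

Request:
drive_tool(
  steps=[
    [-3,0,0,0,0.75],
    [-4,0,0,0,0.75],
    [-4,0,0,0,1],
    [0,0,0,0,1],
  ],
)

```text
time: 19.55
eef_pos: [0.4463, -0.3719, 0.1325]
tcp_rot: [0.721, 0.038, -0.691, 0.041]
contact_force: [0.1, -1.0, 0.5]
opening: 0.997
```

```bash
python3 - <<'E'
from h import *
w=load('wrist');print('clip near end',onz(w,220,97,.033),onz(w,190,50,.033),onz(w,250,50,.033),'wall',onz(w,180,257,.035),onz(w,350,250,.035))
to((.433,-.003,.08),(.433,-.003,.012));s=readout.get_state();print(s['qpos'].round(4))
E
```

```text
clip near end [ 0.51025488 -0.33760517  0.033     ] [ 0.53449212 -0.31886712  0.033     ] [ 0.53819125 -0.35382042  0.033     ] wall [ 0.40174297 -0.31540565  0.035     ] [ 0.41955517 -0.43212421  0.035     ]
t 19.55 eef [ 0.4463 -0.3719  0.1325] yaw -83.6 [ 0.042 -0.003 -0.999] open 0.997 F [ 0.1 -1.   0.5] d(cm) [[5.09, -36.84, -2.56], [11.88, -36.89, -2.28]]
[-0.8826  0.1653  1.912   0.0357  1.0358  0.5591]
```

Request:
drive_tool(
  steps=[
    [0,-4.6,-0.3,0,1],
    [0,-4.6,-0.3,0,1],
    [0,-4.6,-0.3,0,1],
    [0,-4.6,-0.3,0,1],
    [0,-4.6,-0.3,0,1],
    [0,-4.6,-0.3,0,1],
    [0,-4.6,-0.3,0,1],
    [0,-4.6,-0.2,0,1],
    [0,0,0,-8.4,0.8],
    [0,0,0,-8.4,0.8],
  ],
)

```text
time: 20.55
eef_pos: [0.4249, 0.0018, 0.1268]
tcp_rot: [0.704, 0.146, -0.68, 0.145]
contact_force: [1.1, 0.2, 0.8]
opening: 0.802
```

Request:
drive_tool(
  steps=[
    [0,0,0,-8.4,0.8],
    [0,0,0,-8.4,0.8],
    [0,0,0,-8.4,0.8],
    [0,0,0,-8.4,0.8],
    [0,0,0,-8.4,0.8],
    [0,0,0,-8.4,0.8],
    [0,0,0,-8.4,0.8],
    [0,0,0,-8.4,0.8],
    [0,0,0,-8.4,0.8],
    [0,0,0,0,0.8],
  ],
)

```text
time: 21.55
eef_pos: [0.4251, 0.0, 0.1269]
tcp_rot: [0.47, 0.53, -0.451, 0.544]
contact_force: [0.1, 0.3, 0.4]
opening: 0.801
```

```bash
python3 - <<'E'
from h import *
to((.433,-.003,.012));s=readout.get_state();print(s['qpos'].round(4))
c=shot('wrist');print(proj(c,(.433,-.003,.035)),c['eye'])
H=cv2.cvtColor(c['frame'],cv2.COLOR_RGB2HSV)
for m in [(H[:,:,0]<25)&(H[:,:,1]>70),(H[:,:,0]>100)&(H[:,:,1]>100)]:
    m=m.astype(np.uint8);m[300:]=0
    n,l,st,ce=cv2.connectedComponentsWithStats(m)
    print([(st[i].tolist(),ce[i].round(),onz(c,*ce[i],.035)[:2].round(4)) for i in range(1,n) if st[i][4]>300])
E
```

```text
t 21.55 eef [0.4251 0.     0.1269] yaw 8.8 [ 0.033  0.008 -0.999] open 0.801 F [0.1 0.3 0.4] d(cm) [[11.5, 0.34, 0.45]]
[-0.2492 -0.1907  2.2751  0.0186  1.0273 -0.4113]
[290.87062984 213.93483606] [0.40770466 0.07833337 0.27062287]
[([268, 183, 53, 55, 2188], array([294., 210.]), array([4.347e-01, 2.000e-04])), ([473, 212, 39, 88, 1328], array([493., 255.]), array([ 0.6072, -0.016 ]))]
[([0, 0, 79, 300, 21457], array([ 35., 155.]), array([0.2437, 0.016 ])), ([147, 115, 60, 57, 2674], array([177., 143.]), array([0.3428, 0.0393]))]
```

Request:
drive_tool(
  steps=[
    [3,0.5,0.3,0,0.8],
    [3,0,0,0,0.8],
    [3,0,0,0,0.8],
    [2,0,0,0,0.8],
    [0.5,0,0,0,0.8],
    [0,0,0,0,0.8],
    [0,0,0,0,0],
    [0,0,0,0,0],
    [0,0,0,0,0],
    [0,0,0,0,0],
  ],
)

```text
time: 22.6
eef_pos: [0.4358, -0.0016, 0.0139]
tcp_rot: [0.47, 0.529, -0.45, 0.545]
contact_force: [-1.2, 0.3, 6.3]
opening: 0.468
```

Request:
drive_tool(
  steps=[
    [0,0,0,0,0],
    [-3,0,0,0,0],
    [-3,0,0,0,0],
    [-4,0,0,0,0],
    [0,0,0,0,0],
  ],
)

```text
time: 23.1
eef_pos: [0.4355, -0.0031, 0.1185]
tcp_rot: [0.472, 0.525, -0.448, 0.548]
contact_force: [0.7, -0.1, 0.5]
opening: 0.47
```

```bash
python3 - <<'E'
from h import *
to((.525,-.387,.11));s=readout.get_state();print(s['qpos'].round(4))
E
```

```text
t 23.1 eef [ 0.4355 -0.0031  0.1185] yaw 8.8 [ 0.046  0.005 -0.999] open 0.47 F [ 0.7 -0.1  0.5] d(cm) [[1.08, 2.94, 39.31]]
[-0.2502 -0.1581  2.2652  0.0192  0.991  -0.4136]
```

Request:
drive_tool(
  steps=[
    [0,0.3,4.3,0,0],
    [0,0.3,4.3,0,0],
    [0,0.3,4.3,0,0],
    [0,0.3,4.3,0,0],
    [0,0.3,4.3,0,0],
    [0,0.3,4.3,0,0],
    [0,0.3,4.3,0,0],
    [0,0.3,4.3,0,0],
    [0,0.3,4.3,0,0],
    [0,0,0,0,0],
  ],
)

```text
time: 24.1
eef_pos: [0.5174, -0.3855, 0.1119]
tcp_rot: [0.471, 0.528, -0.452, 0.544]
contact_force: [-0.3, -0.3, -0.2]
opening: 0.469
```

```bash
python3 - <<'E'
from h import *
to((.525,-.387,.021));c=shot('wrist','w5.png')
E
```

```text
t 24.1 eef [ 0.5174 -0.3855  0.1119] yaw 8.5 [ 0.035  0.005 -0.999] open 0.469 F [-0.3 -0.3 -0.2] d(cm) [[9.11, 0.41, 0.25]]
```

View pics/w5.png

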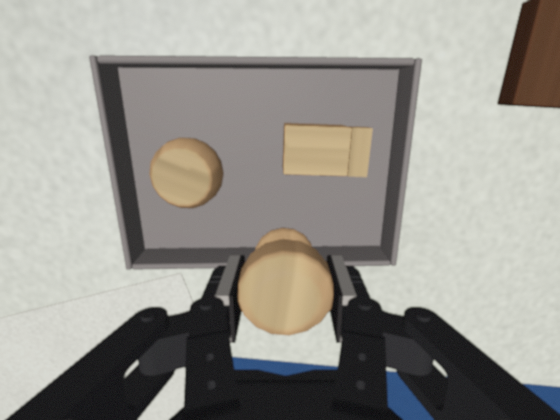

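The foot sits at (187,173) and the block at (328,150), both flat in the tray. The knob is held over the free strip beside the block, so I'll lower it there.

Request:
drive_tool(
  steps=[
    [2.5,0,0.1,0,0],
    [2.5,0,0,0,0],
    [2.5,0,0,0,0],
    [1.5,0,0,0,0],
    [0,0,0,0,0],
    [0,0,0,0,0.62],
    [0,0,0,0,0.62],
    [0,0,0,0,0.62],
    [-1,0,0,0,0.62],
    [-4,0,0,0,0.62],
  ],
)

```text
time: 25.15
eef_pos: [0.5158, -0.3785, 0.0684]
tcp_rot: [0.47, 0.533, -0.45, 0.54]
contact_force: [0.0, -0.5, -0.2]
opening: 0.624
```

Request:
drive_tool(
  steps=[
    [-5,0,0,0,0.62],
    [-5,0,0,0,1],
    [0,0,0,0,1],
    [0,0,0,0,1],
  ],
)

```text
time: 25.55
eef_pos: [0.5161, -0.3829, 0.1757]
tcp_rot: [0.47, 0.528, -0.451, 0.546]
contact_force: [0.4, -0.1, -0.8]
opening: 1.0
```

```bash
python3 - <<'E'
from h import *
to((.45,0,.22),(.1,.56,.25));s=readout.get_state();print(s['qpos'].round(4))
c=shot('wrist','w6.png')
E
```

```text
t 25.55 eef [ 0.5161 -0.3829  0.1757] yaw 8.8 [ 0.037  0.004 -0.999] open 1.0 F [ 0.4 -0.1 -0.8] d(cm) [[-4.53, -0.52, -38.84], [-8.63, -26.43, -99.52]]
[-0.8076  0.2502  1.7259  0.0324  1.1425 -0.9739]
```

View pics/w6.png

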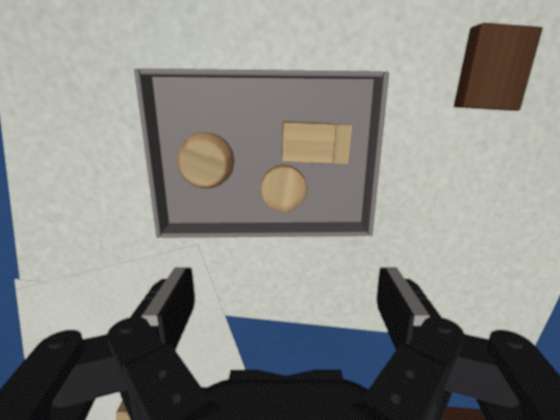

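All three parts are flat inside the tray: foot (205,160), block (317,143), knob (284,188). Next I'll remove the residual 2° tool tilt by pushing joint 6 gently at its limit at a suitable azimuth, then go for the slat.

Request:
drive_tool(
  steps=[
    [0,-4.6,1.2,0,1],
    [0,-4.6,1.2,0,1],
    [0,-4.6,1.2,0,1],
    [0,-4.6,1.2,0,1],
    [0,-4.6,1.2,0,1],
    [0,-4.6,1.2,0,1],
    [0,-4.6,1.2,0,1],
    [0,-4.6,1.2,0,1],
    [0,0,0,-8.5,1],
    [0,0,0,-8.5,1],
  ],
)

```text
time: 26.6
eef_pos: [0.1643, -0.5319, 0.1566]
tcp_rot: [0.385, 0.592, -0.365, 0.607]
contact_force: [0.1, -0.9, -1.4]
opening: 1.004
```

Request:
drive_tool(
  steps=[
    [0,0,0,-8.5,1],
    [0,0,0,-8.5,1],
    [0,0,0,-8.5,1],
    [0,0,0,-8.5,1],
    [0,0,0,-8.5,1],
    [0,0,0,0,1],
  ],
)

```text
time: 27.2
eef_pos: [0.1662, -0.5314, 0.1569]
tcp_rot: [0.14, 0.684, -0.127, 0.705]
contact_force: [0.4, -0.4, -0.2]
opening: 1.002
```

```bash
python3 - <<'E'
from h import *
to();s=readout.get_state();print(s['qpos'].round(4))
E
```

```text
t 27.2 eef [ 0.1662 -0.5314  0.1569] yaw 68.3 [ 0.033  0.013 -0.999] open 1.002 F [ 0.4 -0.4 -0.2] d(cm) []
[-1.4654  0.103   1.9323  0.0376  1.1156 -2.6734]
```

Request:
drive_tool(
  steps=[
    [0,0,0,-8.5,1],
    [0,0,0,-3,1],
    [0,0,0,-3,1],
    [0,0,0,0,1],
    [0,0,0,0,1],
  ],
)

```text
time: 27.7
eef_pos: [0.1856, -0.53, 0.1594]
tcp_rot: [0.057, 0.703, -0.053, 0.707]
contact_force: [-0.5, -0.2, -0.4]
opening: 0.999
```

```bash
python3 - <<'E'
from h import *
to();s=readout.get_state();print(s['qpos'].round(4))
E
```

```text
t 27.7 eef [ 0.1856 -0.53    0.1594] yaw 81.1 [ 0.007  0.005 -1.   ] open 0.999 F [-0.5 -0.2 -0.4] d(cm) []
[-1.4178  0.1101  1.9193  0.008   1.1156 -2.8366]
```

Request:
drive_tool(
  steps=[
    [0,0,0,-1,1],
    [-0.8,0,0,8,1],
    [-0.8,0,0,8,1],
    [-0.8,0,0,8,1],
    [-0.8,0,0,8,1],
    [-0.8,0,0,8,1],
    [-0.8,0,0,8,1],
    [-0.8,0,0,8,1],
    [-0.8,0,0,8,1],
    [-0.8,0,0,8,1],
  ],
)

```text
time: 28.7
eef_pos: [0.1883, -0.5299, 0.232]
tcp_rot: [0.459, 0.54, -0.456, 0.539]
contact_force: [0.0, -0.2, 0.8]
opening: 1.002
```

Request:
drive_tool(
  steps=[
    [0,0,0,6.5,1],
    [0,3.5,-3.1,0,1],
    [0,3.5,-3.1,0,1],
    [0,3.5,-3.1,0,1],
    [0,3.5,-3.1,0,1],
    [0,3.5,-3.1,0,1],
    [0,3.5,-3.1,0,1],
    [0,3.5,-3.1,0,1],
    [0,3.5,-3.1,0,1],
    [0,3.5,-3.1,0,1],
  ],
)

```text
time: 29.7
eef_pos: [0.4881, -0.2319, 0.2334]
tcp_rot: [0.487, 0.514, -0.485, 0.514]
contact_force: [0.5, -0.8, 0.0]
opening: 1.001
```

```bash
python3 - <<'E'
from h import *
to((.60,-.02,.26),(.491,.338,.24));s=readout.get_state();print(s['qpos'].round(4))
E
```

```text
t 29.7 eef [ 0.4881 -0.2319  0.2334] yaw 3.2 [ 0.002  0.003 -1.   ] open 1.001 F [ 0.5 -0.8  0. ] d(cm) [[-2.58, 12.37, -20.54], [-0.51, 3.49, -56.89]]
[-0.6329 -0.0134  1.9059  0.0035  1.2489 -0.6902]
```

Request:
drive_tool(
  steps=[
    [0,2.5,-3.4,0,1],
    [0,2.5,-3.4,0,1],
    [0,2.5,-3.4,0,1],
    [0,2.5,-3.4,0,1],
    [0,2.5,-3.4,0,1],
    [0,2.5,-3.4,0,1],
    [0,0,0,0,1],
    [0,0,0,0,1],
  ],
)

```text
time: 30.5
eef_pos: [0.6252, -0.0205, 0.2337]
tcp_rot: [0.486, 0.515, -0.484, 0.514]
contact_force: [-0.4, 0.2, -0.5]
opening: 1.001
```

```bash
python3 - <<'E'
from h import *
to();c=shot('wrist','w7.png');im=c['frame'];H=cv2.cvtColor(im,cv2.COLOR_RGB2HSV)
p=proj(c,(.63,-.0205,.09));print(p,c['eye'])
m=((H[:,:,0]<15)&(H[:,:,1]>90)).astype(np.uint8)
n,l,st,ce=cv2.connectedComponentsWithStats(m)
for i in range(1,n):
    if st[i][4]>300:
        ys,xs=np.nonzero(l==i)
        print(st[i],ce[i])
        for z in (.09,.084):
            P=np.array([onz(c,x,y,z)[:2] for x,y in zip(xs,ys)],np.float32)*1000;print(z,cv2.minAreaRect(P))
x,y=int(p[0]),int(p[1]);x=min(max(x,70),490)
cv2.imwrite('pics/slot.png',cv2.resize(im[max(0,y-60):y+60,x-70:x+70,::-1],None,fx=5,fy=5,interpolation=cv2.INTER_CUBIC));print(x-70,max(0,y-60))
E
```

```text
t 30.5 eef [ 0.6252 -0.0205  0.2337] yaw 3.3 [ 0.001  0.003 -1.   ] open 1.001 F [-0.4  0.2 -0.5] d(cm) []
[290.36564174 191.43935272] [0.61995966 0.05937042 0.37748734]
[282 166  22  45 886] [292.9221219 187.6986456]
0.09 ((632.2576904296875, -17.357025146484375), (19.00119400024414, 42.02914047241211), 6.416816234588623)
0.084 ((632.514404296875, -18.958372116088867), (19.397781372070312, 42.90632629394531), 6.416637420654297)
[ 530  259   30   99 1368] [548.04897661 316.7624269 ]
0.09 ((916.9189453125, -136.380859375), (121.7575454711914, 25.695592880249023), 89.86799621582031)
0.084 ((923.11669921875, -140.46624755859375), (124.29869842529297, 26.231826782226562), 89.86804962158203)
[ 307  312   39   47 1741] [325.63928777 334.95347501]
0.09 ((678.9215087890625, -181.83319091796875), (41.26154708862305, 61.990325927734375), 5.382842540740967)
0.084 ((680.1519775390625, -186.86720275878906), (42.12272644042969, 63.284114837646484), 5.382847309112549)
220 131
```

View pics/slot.png

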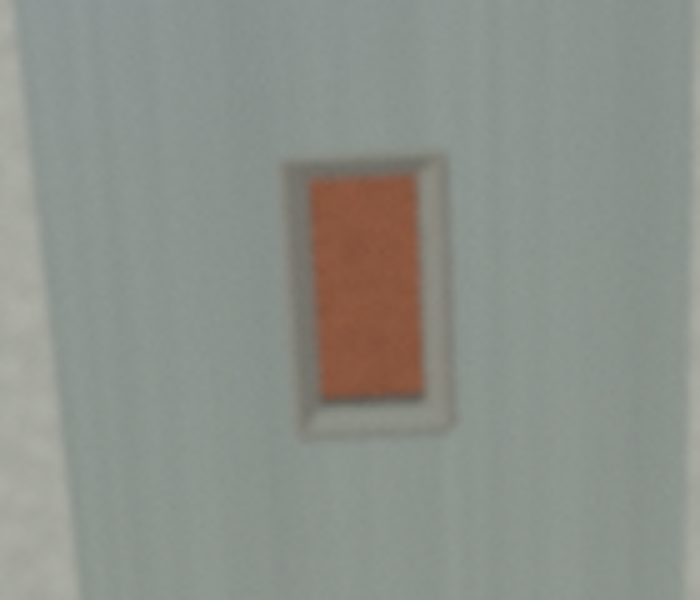

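The close view shows the lip mouth with corners (282,160), (443,153), (454,430) and (303,437) in the crop. I'll compare its centre between the two cameras.

```bash
python3 - <<'E'
from h import *
w=load('wrist');t=load('top')
A=np.array([onz(w,220+u/5-.4,131+v/5-.4,.094)[:2] for u,v in [(282,160),(443,153),(454,430),(303,437)]])
B=np.array([onz(t,250+u/4.706-.4,155+(v-350)/4.706-.4,.094)[:2] for u,v in [(140,402),(258,392),(266,452),(146,464)]])
for P in(A,B):print(P.mean(0).round(4),[np.linalg.norm(P[i]-P[(i+1)%4]).round(4) for i in range(4)],np.degrees(np.arctan2(*(P[3]-P[0]))).round(1),np.degrees(np.arctan2(*(P[2]-P[1]))).round(1))
to((.491,.338,.24))
E
```

```text
[ 0.6329 -0.0182] [np.float64(0.0288), np.float64(0.0529), np.float64(0.0286), np.float64(0.053)] 172.9 173.2
[ 0.6332 -0.0193] [np.float64(0.053), np.float64(0.0282), np.float64(0.0536), np.float64(0.029)] -96.7 -98.0
t 30.55 eef [ 0.6249 -0.0214  0.2337] yaw 3.3 [ 0.001  0.003 -1.   ] open 1.0 F [ 0.2 -0.5 -1. ] d(cm) [[-0.54, -11.31, -36.64]]
```

Request:
drive_tool(
  steps=[
    [-0.1,-1.3,-4.1,0,1],
    [-0.1,-1.3,-4.1,0,1],
    [-0.1,-1.3,-4.1,0,1],
    [-0.1,-1.3,-4.1,0,1],
    [-0.1,-1.2,-4.1,0,1],
    [-0.1,-1.2,-4.1,0,1],
    [0,-1.2,-4.1,0,1],
    [0,-1.2,-4,0,1],
    [0,-1.2,-3.9,0,1],
    [0,0,0,0,1],
  ],
)

```text
time: 31.55
eef_pos: [0.4909, 0.3399, 0.2412]
tcp_rot: [0.486, 0.515, -0.483, 0.514]
contact_force: [0.0, -0.7, -0.8]
opening: 1.002
```

```bash
python3 - <<'E'
from h import *
to((.491,.338,.12));c=shot('wrist','w8.png')
im=c['frame'];H=cv2.cvtColor(im,cv2.COLOR_RGB2HSV)
P=np.array([[.5,.3608],[.4981,.3608],[.482,.3576],[.4842,.3154],[.5,.3198]])
print([proj(c,(*p,.156)).round() for p in P])
p=proj(c,(.491,.338,.156)).astype(int);print(p,H[p[1],p[0]],im[p[1],p[0]])
x,y=p;o=(max(0,x-80),max(0,y-60));print(o)
cv2.imwrite('pics/slat.png',cv2.resize(im[o[1]:o[1]+120,o[0]:o[0]+160,::-1],None,fx=5,fy=5,interpolation=cv2.INTER_CUBIC))
E
```

```text
t 31.55 eef [0.4909 0.3399 0.2412] yaw 3.4 [ 0.001  0.004 -1.   ] open 1.002 F [ 0.  -0.7 -0.8] d(cm) [[12.12, -0.02, 0.24]]
[array([299., 186.]), array([297., 186.]), array([275., 189.]), array([275., 241.]), array([296., 237.])]
[285 214] [ 20  90 147] [147 129  95]
(np.int64(205), np.int64(154))
```

View pics/slat.png

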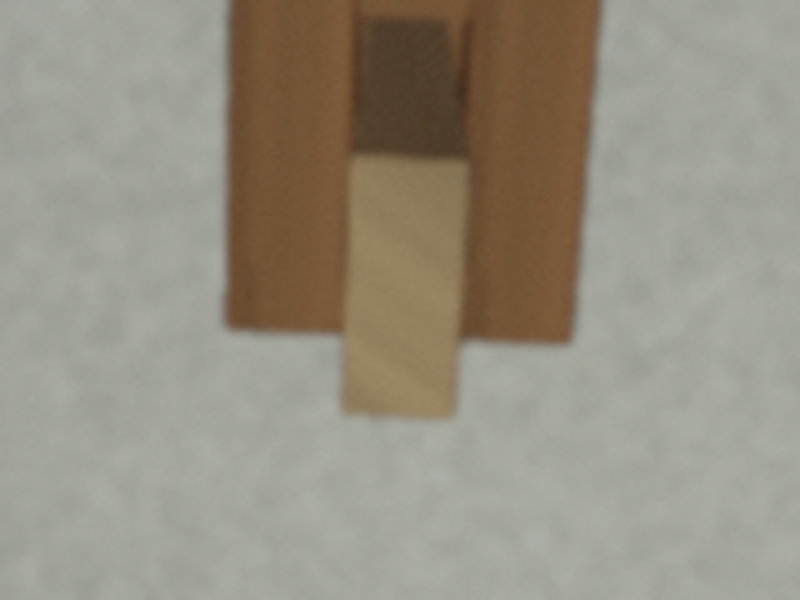

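Slat top corners in the crop are (350,157), (468,160), (455,415) and (343,412); the slat is nearly square to the gripper.

```bash
python3 - <<'E'
from h import *
w=load('wrist')
A=np.array([onz(w,205+u/5-.4,154+v/5-.4,.156)[:2] for u,v in [(350,157),(468,160),(455,415),(343,412)]])
print(A.round(4).tolist(),A.mean(0).round(4),[np.linalg.norm(A[i]-A[(i+1)%4]).round(4) for i in range(4)])
for i,j in((0,1),(3,2)):d=A[j]-A[i];print(np.degrees(np.arctan2(d[1],d[0])))
for i,j in((0,3),(1,2)):d=A[j]-A[i];print(np.degrees(np.arctan2(d[1],d[0]))+90)
to((*A.mean(0),.119))
E
```

```text
[[0.4817, 0.3605], [0.4991, 0.3611], [0.5, 0.32], [0.4826, 0.3195]] [0.4909 0.3403] [np.float64(0.0175), np.float64(0.041), np.float64(0.0175), np.float64(0.041)]
1.82846590095827
1.6322353782063665
1.249482507301721
1.2587230745880333
t 31.6 eef [0.4918 0.3381 0.241 ] yaw 3.4 [ 0.002  0.003 -1.   ] open 0.999 F [-0.  -0.   0.3] d(cm) [[12.2, -0.1, -0.19]]
```

Request:
drive_tool(
  steps=[
    [2.5,-0.1,-0.2,1.9,0.7],
    [2.5,0,0,0,0.6],
    [2.5,0,0,0,0.6],
    [2.5,0,0,0,0.6],
    [1.7,0,0,0,0.6],
    [0.5,0,0,0,0.6],
    [0,0,0,0,0.6],
    [0,0,0,0,0],
    [0,0,0,0,0],
    [0,0,0,0,0],
  ],
  force=80,
)

```text
time: 32.6
eef_pos: [0.4923, 0.3404, 0.1207]
tcp_rot: [0.496, 0.506, -0.492, 0.506]
contact_force: [-1.6, 0.2, 7.4]
opening: 0.199
```

Request:
drive_tool(
  steps=[
    [0,0,0,0,0],
    [0,0,0,0,0],
    [-2,0,0,0,0],
    [-4,0,0,0,0],
    [-4,0,0,0,0],
    [-3,0,0,0,0],
    [0,0,0,0,0],
  ],
)

```text
time: 33.3
eef_pos: [0.4938, 0.341, 0.2551]
tcp_rot: [0.499, 0.505, -0.489, 0.507]
contact_force: [1.5, -0.4, -0.8]
opening: 0.2
```

```bash
python3 - <<'E'
from h import *
to((.633,-.0185,.24));s=readout.get_state();print(s['qpos'].round(4))
c=shot('scene');im=c['frame'];H=cv2.cvtColor(im,cv2.COLOR_RGB2HSV)
w=shot('wrist')
E
```

```text
t 33.3 eef [0.4938 0.341  0.2551] yaw 1.4 [ 0.012  0.008 -1.   ] open 0.2 F [ 1.5 -0.4 -0.8] d(cm) [[1.39, 13.03, 36.28]]
[0.4345 0.0973 1.7514 0.0023 1.2789 0.4097]
```

Request:
drive_tool(
  steps=[
    [0,1.4,4,0,0],
    [0,1.4,4,0,0],
    [0,1.4,4,0,0],
    [0,1.5,4,0,0],
    [0,1.5,4.1,0,0],
    [0,1.5,4.1,0,0],
    [0,1.5,4.1,0,0],
    [0,1.4,4,0,0],
    [0,1.4,4,0,0],
    [0,0,0,-5.3,0],
  ],
)

```text
time: 34.4
eef_pos: [0.6298, -0.0249, 0.2441]
tcp_rot: [0.471, 0.529, -0.471, 0.526]
contact_force: [-0.5, 0.3, -0.2]
opening: 0.198
```

Request:
drive_tool(
  steps=[
    [0,0,0,0,0],
    [0,0,0,0,0],
    [0,0,0,0,0],
  ],
)

```text
time: 34.7
eef_pos: [0.6292, -0.0191, 0.2467]
tcp_rot: [0.471, 0.529, -0.469, 0.527]
contact_force: [-0.1, 0.0, 0.4]
opening: 0.204
```

```bash
python3 - <<'E'
from h import *
to((.633,-.0185,.21));s=readout.get_state();print(s['qpos'].round(4))
for n in('scene','top','wrist'):
    c=shot(n,n+'9.png')
    print(n,[proj(c,(*(s['eef_pos'][:2]),z)).round(1) for z in(.14,.2,.29)], proj(c,(.633,-.0187,.09)).round(1))
    H=cv2.cvtColor(c['frame'],cv2.COLOR_RGB2HSV)
    m=((H[:,:,0]>14)&(H[:,:,0]<25)&(H[:,:,1]>60)&(H[:,:,2]>70)).astype(np.uint8)
    m=cv2.morphologyEx(m,cv2.MORPH_OPEN,np.ones((3,3)))
    k,l,st,ce=cv2.connectedComponentsWithStats(m)
    for i in range(1,k):
        if st[i][4]>60:
            cn=cv2.findContours((l==i).astype(np.uint8),0,2)[0][0]
            print(st[i].tolist(),ce[i].round(1),cv2.approxPolyDP(cn,3,True).reshape(-1,2).tolist())
E
```

```text
t 34.7 eef [ 0.6292 -0.0191  0.2467] yaw 6.7 [-0.     0.004 -1.   ] open 0.204 F [-0.1  0.   0.4] d(cm) [[3.67, 0.38, -0.0]]
[-0.1928  0.1766  1.6787  0.0038  1.2876 -0.3102]
scene [array([289., 235.]), array([289.9, 212.2]), array([291.5, 173.2])] [288.7 253.7]
[434, 5, 120, 25, 1931] [480.9  18.9] [[434, 29], [549, 27], [553, 21], [541, 15], [534, 21], [508, 21], [485, 5], [439, 6]]
[380, 7, 18, 19, 228] [389.3  13.8] [[381, 7], [381, 14], [393, 25], [397, 7]]
[551, 6, 9, 12, 74] [554.9  10.8] [[559, 6], [553, 7], [552, 17], [559, 12]]
[398, 14, 7, 17, 88] [400.9  22. ] [[402, 14], [398, 30], [404, 22]]
[285, 25, 11, 12, 70] [289.7  29.8] [[285, 27], [285, 33], [292, 36], [289, 29], [295, 27]]
[477, 37, 48, 20, 623] [499.3  45.3] [[477, 38], [478, 46], [481, 43], [491, 56], [498, 52], [524, 53], [506, 37]]
[394, 40, 10, 15, 111] [398.8  45.9] [[395, 40], [395, 49], [401, 54], [403, 40]]
[422, 56, 107, 72, 3214] [464.7  92.8] [[422, 70], [425, 82], [437, 85], [432, 113], [452, 127], [463, 125], [463, 118], [471, 109], [491, 114], [505, 81], [528, 78], [517, 67], [514, 73], [465, 83]
[... 1563 characters left out ...]
7, 237], [462, 224], [453, 224], [445, 232], [441, 209]]
[439, 256, 25, 24, 462] [451.3 267.5] [[444, 258], [439, 266], [441, 274], [451, 279], [460, 276], [462, 262], [456, 257]]
wrist [array([284.9, 202.9]), array([285.1, 230.9]), array([285.6, 322.4])] [288.7 187.4]
[262, 178, 48, 176, 6670] [285.1 275.7] [[275, 178], [271, 204], [274, 209], [269, 220], [272, 230], [268, 231], [262, 265], [265, 352], [306, 353], [309, 267], [303, 255], [305, 249], [298, 246], [304, 242], [293, 179], [282, 179], [281, 183]]
[427, 322, 57, 43, 589] [456.3 342.7] [[427, 323], [434, 333], [482, 364], [483, 358], [476, 350]]
[167, 377, 36, 41, 398] [184.3 398.5] [[202, 377], [167, 410], [169, 417], [200, 389]]
```

```bash
python3 - <<'E'
from h import *
w=load('wrist');s=load('scene')
for z in(.125,.13,.135):print(z,onz(w,284.3,178.5,z)[:2].round(4),onz(w,275,178.5,z)[:2].round(4),onz(w,293.5,178.5,z)[:2].round(4))
for u,v in((280,239.5),(300.5,237.5),(290,238.5)):
    d=ray(s,u,v);e=s['eye'];print((e+d*(.6415-e[0])/d[0]).round(4))
E
```

```text
0.125 [ 0.6267 -0.0022] [ 0.6188 -0.0031] [ 0.6346 -0.0013]
0.13 [ 0.6266 -0.001 ] [ 0.6189 -0.0019] [ 6.343e-01 -1.000e-04]
0.135 [6.265e-01 2.000e-04] [ 0.6189 -0.0007] [0.634 0.001]
[ 0.6415 -0.0382  0.1414]
[0.6415 0.0019 0.1436]
[ 0.6415 -0.0187  0.1425]
```

Request:
drive_tool(
  steps=[
    [1,0.5,0,0,0],
    [1,0,0,0,0],
    [1,0,0,0,0],
    [0,0,0,0,0],
    [0,0,0,0,0],
    [0,0,0,0,0],
  ],
)

```text
time: 35.45
eef_pos: [0.6352, -0.0196, 0.2184]
tcp_rot: [0.471, 0.528, -0.469, 0.528]
contact_force: [0.3, 0.1, -1.0]
opening: 0.202
```

```bash
python3 - <<'E'
from h import *
to((.633,-.0185,.15))
w=shot('wrist','w10.png');im=w['frame']
p=proj(w,(.633,.0,.094)).round();print(p,proj(w,(.633,-.0185,.094)))
g=cv2.cvtColor(im,cv2.COLOR_RGB2GRAY);H=cv2.cvtColor(im,cv2.COLOR_RGB2HSV)
for r in range(152,212,4): print(r,' '.join('%3d/%3d'%(H[r,x,0],g[r,x]) for x in range(264,318,2)))
s=shot('scene','s10.png');
c=proj(s,(.638,-.0185,.1)).astype(int);print(c);Hs=cv2.cvtColor(s['frame'],cv2.COLOR_RGB2HSV)
for y in range(c[1]-20,c[1]+20,2):print(y,Hs[y,c[0]])
E
```

```text
t 35.45 eef [ 0.6352 -0.0196  0.2184] yaw 6.7 [ 0.002  0.003 -1.   ] open 0.202 F [ 0.3  0.1 -1. ] d(cm) [[6.84, -0.22, -0.11]]
[285. 175.] [282.78103698 195.63299431]
152  77/152  79/152  75/152  75/153  75/154  79/154  77/154  71/151  77/153  77/156  73/156  75/154  73/153  71/153  75/152  71/152  73/154  77/156  77/156  73/155  75/154  71/156  75/155  75/152  75/153  73/155  70/156
156  80/151  75/151  73/152  73/154  73/155  77/155  75/153  79/152  71/153  71/155  73/154  75/154  73/153  77/152  71/152  71/152  73/154  75/157  72/156  75/155  77/154  70/156  73/158  70/154  75/152  73/156  71/155
160  75/151  75/152  75/152  75/153  73/155  75/154  77/154  71/153  77/154  71/154  75/154  73/156  71/153  73/152  71/152  77/154  71/154  73/156  70/156  71/155  68/154  73/156  73/155  73/154  70/155  71/155  71/154
164  71/149  60/149  51/150  56/151  51/150  53/151  51/150  49/151  53/149  53/150  51/149  57/153  53/149  53/149  56/149  51/151  56/151  56/152  68/155  75/154  71/153  70/158  73/154  71/153  70/154  73/155  70/154
168  50/146  27/132  25/121  27/117  21/117  23/117 
[... 2037 characters left out ...]
17/ 73  16/ 73  15/ 74  15/ 77  16/ 82  56/138  68/153  70/154  68/154  68/152  64/152  64/154  68/155  68/152
208  60/150  30/138  25/122  16/ 96  15/ 77  17/ 75  16/ 73  15/ 73  15/ 74  15/ 75  15/ 74  15/ 74  14/ 71  16/ 72  16/ 71  17/ 73  15/ 78  15/ 78  37/123  64/154  67/155  67/153  68/152  67/153  67/155  70/155  68/153
[289 252]
232 [ 17 114 116]
234 [ 17 112 116]
236 [ 19 115 115]
238 [ 18 116 112]
240 [ 18 118 115]
242 [ 16 119 114]
244 [ 18 115 113]
246 [ 17 109 115]
248 [ 17 115 113]
250 [ 17 115 115]
252 [ 20  90 116]
254 [ 20  47 126]
256 [ 12 112 159]
258 [ 21  48 163]
260 [ 46  35 181]
262 [ 47  36 182]
264 [ 44  37 178]
266 [ 46  36 178]
268 [ 44  35 182]
270 [ 49  34 179]
```

```bash
python3 - <<'E'
from h import *
w=load('wrist');s=load('scene')
print('mouth edge',onz(w,283,166,.094),onz(w,266,166,.094),onz(w,300.5,176,.094))
for z in(.1,.105,.11,.115):print(z,onz(w,284.2,178.8,z)[:2].round(4),onz(w,273.5,180,z)[:2].round(4),onz(w,295,180,z)[:2].round(4))
for v in(251.5,253):
    d=ray(s,289,v);e=s['eye'];print((e+d*(.644-e[0])/d[0]).round(4))
Hs=cv2.cvtColor(s['frame'],cv2.COLOR_RGB2HSV)
for y in (240,246,250,252,254,256,258):print(y,' '.join('%d/%d'%(Hs[y,x,0],Hs[y,x,1]) for x in range(268,314,2)))
E
```

```text
mouth edge [0.63023046 0.00759424 0.094     ] [0.61587713 0.00594339 0.094     ] [0.64613977 0.00068356 0.094     ]
0.1 [ 0.6323 -0.0019] [ 0.6235 -0.004 ] [ 0.6415 -0.0019]
0.105 [ 0.6322 -0.0008] [ 0.6235 -0.0028] [ 0.6412 -0.0008]
0.11 [6.321e-01 4.000e-04] [ 0.6236 -0.0016] [6.409e-01 4.000e-04]
0.115 [0.6319 0.0016] [ 6.236e-01 -4.000e-04] [0.6406 0.0016]
[ 0.644  -0.02    0.1085]
[ 0.644  -0.0198  0.1041]
240 44/33 44/38 44/35 46/34 43/35 35/40 18/97 17/117 18/113 18/112 18/121 18/113 17/116 18/113 18/110 19/108 23/68 43/37 45/37 46/38 42/36 44/37 46/32
246 44/33 43/37 43/35 44/37 44/34 34/41 19/96 18/108 18/117 17/115 17/110 17/117 16/119 17/113 18/109 18/110 24/60 40/34 46/36 46/36 46/35 44/36 43/33
250 44/36 44/35 45/35 43/35 37/36 29/45 20/95 18/112 18/110 17/111 18/112 17/113 18/110 18/113 17/102 18/96 25/60 37/38 44/36 46/35 46/34 46/38 44/36
252 46/36 45/34 46/37 44/35 37/36 31/39 21/74 18/105 18/97 19/99 17/89 19/79 22/72 21/53 23/40 27/40 28/39 33/36 40/36 48/34 48/34 46/34 45/37
254 46/35 47/36 47/35 44/36 40/38 34/38 32/38 23/48 24/44 26/42 22/40 19/54 15/62 15/74 13/86 11/94 14/84 29/39 42/36 44/37 46/36 47/35 42/38
256 46/35 44/37 44/37 44/36 44/35 34/37 21/50 14/83 13/91 12/105 12/112 12/110 13/111 15/98 15/89 17/71 24/49 38/39 42/38 43/35 46/37 46/35 46/36
258 49/34 46/35 44/34 44/36 46/32 34/38 18/67 14/90 16/69 19/59 24/53 28/42 36/40 40/35 42/38 43/38 46/37 47/38 47/38 46/36 46/36 47/37 46/31
```

Request:
drive_tool(
  steps=[
    [0.4,-0.1,-0.1,0,0],
    [0.4,0,0,0,0],
    [0.4,0,0,0,0],
    [0,0,0,0,0],
    [0,0,0,0,0],
  ],
)

```text
time: 36.05
eef_pos: [0.6337, -0.0185, 0.2056]
tcp_rot: [0.471, 0.529, -0.469, 0.528]
contact_force: [0.3, 0.3, 0.3]
opening: 0.2
```

Request:
drive_tool(
  steps=[
    [0.3,0,0,0,0],
    [0.3,0,0,0,0],
    [0.2,0,0,0,0],
    [0,0,0,0,0],
    [0,0,0,0,0],
  ],
)

```text
time: 36.55
eef_pos: [0.6338, -0.0185, 0.1978]
tcp_rot: [0.471, 0.529, -0.469, 0.528]
contact_force: [-1.5, 0.3, -0.6]
opening: 0.198
```

```bash
python3 - <<'E'
from h import *
to((.633,-.0185,.15))
w=shot('wrist','w11.png');H=cv2.cvtColor(w['frame'],cv2.COLOR_RGB2HSV);g=cv2.cvtColor(w['frame'],cv2.COLOR_RGB2GRAY)
for r in range(140,215,5): print(r,' '.join('%2d/%3d'%(H[r,x,0],g[r,x]) for x in range(258,312,2)))
E
```

```text
t 36.55 eef [ 0.6338 -0.0185  0.1978] yaw 6.7 [ 0.001  0.003 -1.   ] open 0.198 F [-1.5  0.3 -0.6] d(cm) [[4.78, -0.09, 0.0]]
140 79/151 80/150 81/150 79/152 80/151 83/151 79/152 75/153 83/153 79/153 79/152 79/151 79/152 79/155 77/155 79/152 80/152 75/151 79/152 79/151 75/154 73/156 77/156 73/154 77/155 79/154 73/155
145 77/150 75/149 80/151 77/152 77/153 79/150 79/153 75/153 81/154 77/155 77/152 77/153 75/154 75/153 73/153 73/154 77/153 77/152 75/151 77/152 79/152 77/157 73/155 77/155 73/155 73/154 79/154
150 79/150 77/151 77/150 80/151 79/152 77/151 79/151 75/153 73/154 77/154 72/153 75/152 73/154 75/154 79/153 77/154 75/153 77/152 71/152 73/152 75/152 71/155 71/156 73/156 77/154 71/154 75/155
155 79/149 75/148 75/149 71/151 75/151 77/152 77/152 75/154 73/154 80/153 75/153 75/153 75/152 73/154 75/153 73/153 73/152 71/152 71/151 71/152 70/153 71/156 75/156 75/154 71/154 73/155 70/157
160 79/149 79/149 77/150 73/151 73/152 75/152 75/152 75/153 77/154 75/153 73/153 75/151 73/154 71/154 75/154 71/154 73/153 70/153 73/151 73/151 73/154 71/154 75/156 71/155 73/154 71/155 70/156
165 75/14
[... 1220 characters left out ...]
73 15/ 72 15/ 75 15/ 74 15/ 73 15/ 73 15/ 71 16/ 70 15/ 72 15/ 74 16/ 80 19/119 30/143 40/136 64/152 71/152 68/153 68/154
200 68/149 67/149 71/148 51/147 30/137 24/121 22/113 15/ 81 16/ 74 16/ 71 16/ 73 15/ 72 15/ 74 15/ 73 16/ 74 15/ 72 15/ 71 15/ 72 15/ 73 15/ 77 18/ 94 25/135 41/135 64/151 67/153 68/154 67/153
205 69/149 67/148 67/148 56/148 30/138 24/123 16/102 16/ 77 15/ 73 16/ 73 16/ 76 15/ 73 15/ 71 16/ 73 16/ 74 16/ 74 15/ 71 16/ 72 15/ 71 16/ 76 17/ 85 27/127 43/135 60/152 68/152 64/154 67/154
210 67/149 68/149 68/147 64/148 30/138 25/120 16/ 92 16/ 74 15/ 74 15/ 72 15/ 72 16/ 74 16/ 74 15/ 73 15/ 72 15/ 72 15/ 75 16/ 72 16/ 73 15/ 75 16/ 77 20/101 45/138 67/153 68/152 67/155 67/153
```

The slat's lower end is in the slot mouth, centred within about 0.5 mm, with no contact force. I'll go on down.

Request:
drive_tool(
  steps=[
    [0.4,0,0,0,0],
    [0.5,0,0,0,0],
    [0.5,0,0,0,0],
    [0,0,0,0,0],
    [0,0,0,0,0],
  ],
)

```text
time: 37.1
eef_pos: [0.6338, -0.0185, 0.1836]
tcp_rot: [0.471, 0.529, -0.469, 0.528]
contact_force: [0.3, -0.1, -0.3]
opening: 0.2
```

Request:
drive_tool(
  steps=[
    [0.5,0,0,0,0],
    [0.5,0,0,0,0],
    [0.5,0,0,0,0],
    [0,0,0,0,0],
    [0,0,0,0,0],
  ],
)

```text
time: 37.6
eef_pos: [0.6338, -0.0184, 0.1687]
tcp_rot: [0.471, 0.529, -0.469, 0.528]
contact_force: [1.2, -0.1, -0.2]
opening: 0.198
```

Request:
drive_tool(
  steps=[
    [0.4,0,0,0,0],
    [0,0,0,0,0],
    [0,0,0,0,0],
  ],
)

```text
time: 37.9
eef_pos: [0.634, -0.0184, 0.1649]
tcp_rot: [0.471, 0.528, -0.469, 0.528]
contact_force: [0.1, 0.1, -1.3]
opening: 0.201
```

Request:
drive_tool(
  steps=[
    [0.2,0,0,0,0],
    [0,0,0,0,0],
    [0,0,0,0,0],
  ],
)

```text
time: 38.2
eef_pos: [0.634, -0.0184, 0.163]
tcp_rot: [0.471, 0.528, -0.469, 0.528]
contact_force: [-0.2, 0.0, -0.0]
opening: 0.199
```

Request:
drive_tool(
  steps=[
    [0.2,0,0,0,0],
    [0,0,0,0,0],
    [0,0,0,0,0],
  ],
)

```text
time: 38.5
eef_pos: [0.6339, -0.0184, 0.1609]
tcp_rot: [0.471, 0.529, -0.469, 0.528]
contact_force: [-0.2, 1.2, -1.2]
opening: 0.198
```

Request:
drive_tool(
  steps=[
    [0.2,0,0,0,0],
    [0,0,0,0,0],
    [0,0,0,0,0],
  ],
)

```text
time: 38.8
eef_pos: [0.6341, -0.0185, 0.1595]
tcp_rot: [0.471, 0.528, -0.469, 0.528]
contact_force: [-1.4, -0.7, 1.8]
opening: 0.203
```

Request:
drive_tool(
  steps=[
    [0.2,0,0,0,0],
    [0,0,0,0,0],
    [0,0,0,0,0],
  ],
)

```text
time: 39.1
eef_pos: [0.6341, -0.0185, 0.1576]
tcp_rot: [0.471, 0.528, -0.469, 0.528]
contact_force: [-2.0, -1.1, 4.5]
opening: 0.201
```

Request:
drive_tool(
  steps=[
    [0.2,0,0,0,0],
    [0,0,0,0,0],
    [0,0,0,0,0],
  ],
)

```text
time: 39.4
eef_pos: [0.6341, -0.0185, 0.1557]
tcp_rot: [0.471, 0.528, -0.469, 0.528]
contact_force: [-2.9, -0.1, 5.5]
opening: 0.199
```

Request:
drive_tool(
  steps=[
    [0.15,0,0,0,0],
    [0,0,0,0,0],
    [0,0,0,0,0],
    [0,0,0,0,0],
    [0,0,0,0,0],
    [0,0,0,0,0],
    [0,0,0,0,0],
  ],
)

```text
time: 40.1
eef_pos: [0.6341, -0.0185, 0.1547]
tcp_rot: [0.471, 0.528, -0.469, 0.528]
contact_force: [-3.3, -0.1, 6.8]
opening: 0.199
```

```bash
python3 - <<'E'
from h import *
to()
F=[]
for i in range(4):
    t=shot('top' if i else 'scene'); F.append(readout.get_state()['contact_force'])
print(np.mean(F,0).round(2),readout.get_state()['dq'].round(3))
H=cv2.cvtColor(t['frame'],cv2.COLOR_RGB2HSV)
m=((H[:,:,0]<25)&(H[:,:,1]>70)).astype(np.uint8)
k,l,st,ce=cv2.connectedComponentsWithStats(cv2.morphologyEx(m,cv2.MORPH_OPEN,np.ones((3,3))))
for i in range(1,k):
    p=onz(t,*ce[i],.033)
    if st[i][4]>150 and p[1]<-.25:
        d=p[:2]-[.496,-.353];print(st[i],p.round(3),'local',(d@[.988,.155]).round(3),(d@[-.155,.988]).round(3))
# bystanders vs first picture
a=cv2.imread('pics/top0.png').astype(int)[:,:,::-1];b=t['frame'].astype(int)
for n,(x0,y0,x1,y1) in dict(offcut=(370,140,412,176),tape=(160,140,198,176)).items():print(n,abs(a[y0:y1,x0:x1]-b[y0:y1,x0:x1]).mean().round(2))
E
```

```text
t 40.1 eef [ 0.6341 -0.0185  0.1547] yaw 6.7 [ 0.002  0.003 -1.   ] open 0.199 F [-3.3 -0.1  6.8] d(cm) []
[-2.98 -0.68  6.37] [ 0.     0.001 -0.001 -0.001 -0.    -0.001]
[388   0 172   4 496] [ 1.098 -0.486  0.033] local 0.574 -0.225
[425 209  43  34 839] [ 0.531 -0.351  0.033] local 0.034 -0.004
[440 256  24  23 449] [ 0.444 -0.364  0.033] local -0.053 -0.003
offcut 35.17
tape 47.58
```

```bash
python3 - <<'E'
from h import *
b=load('top')['frame'];a=cv2.imread('pics/top0.png')[:,:,::-1]
c=load('top');print(c['eye'],c['orientation'])
for im in(a,b):
    g=cv2.cvtColor(im,cv2.COLOR_RGB2GRAY);print(im.mean((0,1)).round(1),g[200,30:540:60])
    m=(g[130:185,360:420]<75).astype(np.uint8);ys,xs=np.nonzero(m);print('offcut',m.sum(),xs.mean()+360,ys.mean()+130)
    k=cv2.HoughCircles(cv2.medianBlur(g[120:200,140:220],3),cv2.HOUGH_GRADIENT,1,40,param1=100,param2=12,minRadius=9,maxRadius=18);print('tape',k)
    print(g[158,150:210:3])
E
```

```text
[ 0.35959857 -0.01969659  0.93948895] [ 0.07329581 -0.06987876 -0.69635546  0.71051654]
[113.8 122.  123.4] [165 168 167 170 146 106 158  98 161]
offcut 725 391.4910344827586 158.66206896551725
tape [[[36.5 36.5 11.8]]]
[163 158 160 162 167 141 138 165 159 166 167 168 165 164  87 164 168 169
 164 162]
[136.5 142.8 144. ] [216 217 217  96  71 136 212 131 214]
offcut 48 388.6875 166.8125
tape [[[36.5 36.5 11.8]]]
[216 208 210 213 217 189 180 214 212 218 214 219 217 215 118 217 218 219
 217 213]
```

```bash
python3 - <<'E'
from h import *
b=load('top')['frame'];g=cv2.cvtColor(b,cv2.COLOR_RGB2GRAY)
m=(g[130:185,360:420]<98).astype(np.uint8);ys,xs=np.nonzero(m);print('offcut',m.sum(),xs.mean()+360,ys.mean()+130)
to(); sign_off()
E
```

```text
offcut 723 391.4508990318119 158.67634854771785
t 40.3 eef [ 0.6341 -0.0185  0.1547] yaw 6.7 [ 0.002  0.003 -1.   ] open 0.197 F [-3.  -0.6  6.2] d(cm) []
the job is handed in; nothing more can be done
```

The job was handed in at 40.3 s with both steps done as far as my checks show; the interface reports no verdict.

**Parts in the tray:** The knob, block and foot are released in the tray. In the last close-up all three lay flat and clear of the walls. A later colour check put the foot well inside, and the block and knob together, as one merged patch.

**Slat and sander:** The slat is still gripped at 80 N and stands through the slot within about 1 mm and 0.004 rad of upright, judged by the tool pose. It is pressed about 5 mm into the pad, estimated from first contact at tool height 0.160 m and the final 0.1547 m. The upward force is 6.2–6.8 N, close to the 7 N given for half travel. There is also a steady sideways force of about 3 N, so the slat probably leans lightly on one side of the slot.

**Bystanders:** The tape and the offcut show the same pixel positions as in the first picture. My first comparison seemed to show them changed, but the camera had only brightened.

**What went wrong on the way:**
- **Block:** it first landed on the tray rim because joint 6 reached its limit, and I regrasped and placed it properly.
- **Tool tilt:** the same limit tilted the tool about 4°. I removed the tilt by pushing joint 6 gently against its limits before picking up the slat.
- **Slat height:** camera estimates of its lower end were up to 1 cm higher than the arm pose implied. The contact with the pad agreed with the arm.

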